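Fit the lift tube and hold the winder guard open

TASK

The steel guard over the bench winder's rollers falls shut by itself, and its loose lift tube has been left on the wooden rest. Push the tube fully home onto the stub on the guard's front edge while the guard is still shut, then raise the guard with it to 40 degrees open and finish like that: still gripping the tube and holding the guard steady at that angle. Touch the guard only through the tube, and leave the other things on the bench where they are.

Things in the scene. Friction and masses are not known exactly. Their poses are not given: they have to be found in the camera images.
- tube: Plain straight steel tube, the guard's removable lift lever: 130 mm long, 30 mm outside diameter, 23 mm bore, open right through, both ends alike, about 0.25 kg. Origin at its centre, x along its axis. It starts lying level on the wooden rest, its axis 50 mm above the bench.
- rest: Light wooden rest, fixed, left or right of the winder: base board 150 x 70 x 10 mm with two saddles 100 mm apart (each 12 mm along x, 50 mm across). The tube lies in them 35 mm above the bench, between cheeks reaching 47 mm; the middle 88 mm of the tube is free above the board. Origin under its centre, x along the tube.
- winder: Grey bench rope winder, fixed: bed 200 mm (x) by 240 mm (y), 85 mm high, two rollers inside, gearbox block 90 mm high on its +y side (out to 165 mm, a pulley to 195 mm). Its -x side, the front, faces the robot, turned by up to 0.3 rad. Origin under the bed's centre; the guard's hinge line is 88 mm along x and 88 mm up from it.
- guard (a joint): Opening angle of the steel guard (0.7 kg hood, 175 mm deep, 210 wide, skirt 40) over the winder: 0 = shut, level; 0.698 = 40 degrees; 1.4 = stop. The hinge runs along the winder's y at its far (+x) edge: the front edge swings up and away. Weight and a spring close it from any angle: holding takes about 3 to 6 N upward at the tube's middle. Starts shut.
- stub_root (a point): Root of the stub, a 19 mm steel pin 50 mm long mid-front of the guard, at its flat shoulder plate (70 x 38 mm); 108 mm above the bench when shut. Axes of the guard: x to the hinge (hinge line 179 mm along x, 20 mm below in z), y along the hinge. The stub points along -x, towards the robot. Fully home, the tube's end meets the shoulder and its centre is 65 mm along -x from here.
- stub_tip (a point): Free end of the stub, 50 mm along the guard's -x from stub_root; the last 10 mm taper to 9 mm diameter.
- basket: Bystander: white open plastic basket 130 x 100 x 60 mm, standing on the other side of the winder from the rest. Origin under its centre.
- ring: Bystander: flat steel ring, 56 mm across, 12 mm thick, lying in front of the winder. Origin under its centre.
- wedge: Bystander: dark wooden block 70 x 30 x 22 mm, lying in front of the winder. Origin under its centre.
- bobbin: Bystander: wooden bobbin, 70 mm across, 78 mm high, standing. Origin under its centre.
- tin: Bystander: white can, 74 mm across, 100 mm high, standing. Origin under its centre.
- mallet: Bystander: hammer 260 mm long, lying at the right of the bench. Origin at its middle.
- fid: Bystander: wooden splicing spike standing on its 44 mm base, 190 mm high. Origin under its centre.
Mind the look-alikes: they are no part of the job. There is more than one size of the tube; the one meant has the size given above.

How it is judged:
By the outcome, as a careful person would: the job done as asked, in the order asked, and still so for the second after the job is handed in, while the arm keeps its last pose, push and grip.
It also fails if it takes over 51 s, if anything falls off the work surface, if the arm or the gripper's body presses on something with over 40 N, if the wrist force passes 120 N, or if a joint passes its speed limit or range.

ROBOT

A 6-joint arm with a two-finger parallel gripper is mounted at the origin on the work surface. World frame = base frame: x ahead of the robot, y to its left, z up, the work surface at z = 0. Lengths are in m, angles in rad, forces in N, time in s.
With the tool pointing down it reaches from about 0.35 to 0.975 m from the base axis. Payload 4.9 kg.
Tool frame: the origin (TCP) lies midway between the tips of the shut fingers; the grasp point (between the pads) lies 19 mm behind it; x points along the fingers, y is the direction in which the jaws open and shut, and the axes are right-handed (so a half turn about x gives the same grasp; the last joint's range is limited). The gripper opens to 85 mm and grips with 20 to 120 N. Pads are 22 mm wide; open, the fingers measure 114 mm over their backs; the gripper's body (76 mm by 85 mm) begins 54 mm behind the grasp point. The pads swing forward as they close: fully open they stand 13 mm farther back than shut.
Start: joints at [-1.432, 0.053, 1.613, -0, 1.476, -0.119], TCP at [0.159, -0.604, 0.231] pointing down, gripper open.
Joint ranges: [-3.01, 3.01], [-1.01, 2.22], [0.06, 2.58], [-1.02, 4.17], [0.09, 2.62], [-3.14, 3.14]. Speed limits (rad/s): [2.57, 2.57, 3.14, 3.14, 3.14, 3.14].

INTERFACE

Orientations are given as a unit quaternion [x, y, z, w].
In Python, from cell import status, optics, arm gives the robot as it stands.
- The arm moves only by the tool move_arm, never from a script. Its argument "motion" is a list that holds one entry, the list of rows, each a list of 7 numbers: the shift along the world's x, y, z in cm, then the turn, a rotation vector about the world's x, y, z in degrees, then the opening, from -1 (shut) to 1 (fully open). A call has exactly 5 rows; each row shifts and turns the commanded pose from where the row before left it; what a row does not reach is not made up. A row lasts 1/12 s, in which the tool goes at most 41.7 mm and 7.16 degrees, less where a joint would pass 70% of its speed; a pose out of reach is approached as far as the arm can. A call is refused whole if a number of a shift passes 4.17 or a number of a turn 7.16, either way. A call with a gripper value outside its range is refused whole. The fingers move at their own pace and stop on an object; "newtons" is the grip in N (left out, the last holds). Time passes only in rows, so rows that do not move let the fingers close, or fill a call up. It gives the time, the measured TCP pose, the force and the opening at its end, in the units of the state.
- status.get_obs(): the state, without advancing time (a new reading comes with each control period).
- optics.snapshot(name): name is "scene" or "side" or "wrist"; returns a dict with "color" (420x560x3 uint8, blue, green, red), "depth" (420x560 float32, m along the optical axis (not along the pixel's ray), 0 where there is no reading), "fx", "fy", "cx", "cy" (pixels), "R" (3x3) and "t" (3): a world point X has camera coordinates R X + t. Camera axes: x right, y down, z forward; pixel columns grow to the right and rows downward; lengths in m; the calibration is good to about 2 mm. A picture is of the moment at which its call begins.
- arm.hand_in(): hands the job in, once; it reports no verdict.
The state is a dict: "t": time; "joints": joint angles; "qd": joint speeds; "tau": joint torques, N m; "position": TCP position; "ee_rot": TCP orientation; "wrist_force": force on the tool from outside, world axes, zero at the start; "moment": the same for the moment, N m; "opening": finger opening in m.
Only numpy, scipy, OpenCV 4.12 (cv2) and the standard library are available. Lean on these libraries where they do the work, as an engineer would, in place of code of your own. Each camera call takes 0.05 s, during which the arm holds its last target. There are 200 camera calls.

## Working session

There is one attempt and no reset: what is moved stays moved. The work goes in short steps, Python scripts to look and compute and a tool call to move; the robot and the scene stay as the last step left them, time stands still between calls to the robot, and variables do not carry over. Pictures are saved under pics/ and viewed, about 8 in all and at most 12, crops included, and the job is handed in when it is done.

Besides the shell and the picture viewer there is one more tool, called as name(argument=value, ...), one argument or row to a line, values as JSON. move_arm: Moves the arm, as the interface text tells. Its arguments: {"type":"object","properties":{"motion":{"type":"array"},"newtons":{"type":"number"}},"required":["motion"]}

```bash
ls; mkdir -p pics
cat > h.py <<'E'
import numpy as np,cv2,pickle
from cell import status,optics,arm
def snap(n,tag):
    s=optics.snapshot(n); cv2.imwrite(f'pics/{tag}.png',s['color']); pickle.dump(s,open(f'pics/{tag}.pkl','wb')); return s
def load(tag): return pickle.load(open(f'pics/{tag}.pkl','rb'))
def pts(s):
    v,u=np.mgrid[:420,:560]; z=s['depth']
    c=np.stack([(u-s['cx'])/s['fx']*z,(v-s['cy'])/s['fy']*z,z],-1)
    return (c-s['t'])@s['R']   # R^T (c-t)
def ray(s,u,v,h):
    d=s['R'].T@np.array([(u-s['cx'])/s['fx'],(v-s['cy'])/s['fy'],1]); o=-s['R'].T@s['t']
    return o+d*(h-o[2])/d[2]
def proj(s,X):
    c=s['R']@np.array(X)+s['t']; return s['fx']*c[0]/c[2]+s['cx'],s['fy']*c[1]/c[2]+s['cy']
E
python3 - <<'E'
from h import *
a=snap('scene','a');b=snap('side','b')
o=status.get_obs()
for k in o: print(k,o[k])
for s in (a,b): print(-s['R'].T@s['t'], s['R'][2], (s['depth']>0).mean())
E
```

```text
pics
t 0.1
joints [-1.43203363e+00  5.32850377e-02  1.61420080e+00  1.75996141e-05
  1.47604935e+00 -1.18988035e-01]
qd [ 0.00092398 -0.00306824 -0.00513132  0.00094647  0.00037981 -0.00014611]
tau [ 2.71648314e-03 -3.94906390e+01 -3.71358776e+01  8.51169989e-05
  3.98810473e-03 -1.26875355e-05]
position [ 0.15924585 -0.6037564   0.23016324]
ee_rot [-0.70124193 -0.09156278  0.70124313 -0.09018915]
wrist_force [-0.19369521 -0.59839858  0.50702906]
moment [-0.02859502  0.01020827  0.00613396]
opening 0.08582935217881243
[ 1.14846841 -0.34894892  1.3136652 ] [-0.42455772  0.25317362 -0.86928353] 0.9962117346938776
[0.04420204 1.0279808  1.11491742] [ 0.32264132 -0.6772819  -0.66120482] 0.991811224489796
```

View pics/a.png

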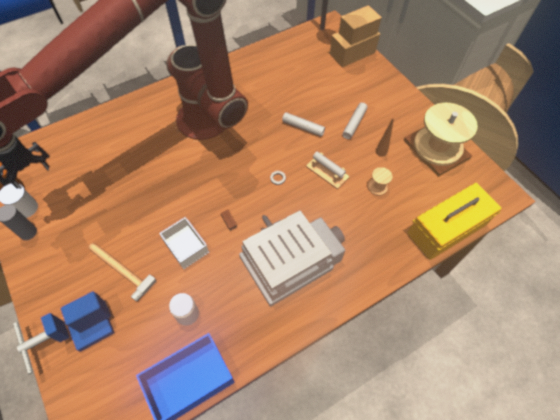

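View pics/b.png

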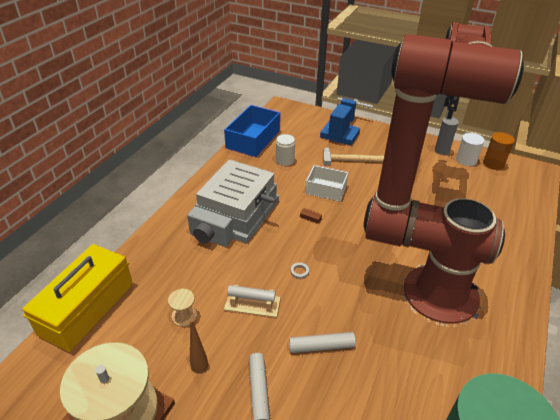

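Scene view: the tube lies on its rest at about (329,164), the winder is at (290,255) with its stub at about (267,222), and two longer look-alike tubes lie at (303,124) and (355,120). The ring is at (278,177) and the wedge at (229,219). The side view agrees, with the tube at (251,293) and the stub at (268,200).

```bash
python3 - <<'E'
from h import *
for tag,uv,st in (('a',(329,164),(267,222)),('b',(251,293),(268,200))):
    s=load(tag);P=pts(s)
    print(tag,'tube pt',P[uv[1],uv[0]],'stub',P[st[1],st[0]])
    c=P[uv[1],uv[0]]
    m=(np.hypot(P[...,0]-c[0],P[...,1]-c[1])<0.1)&(P[...,2]>0.054)&(P[...,2]<0.075)
    Q=P[m]; r=cv2.minAreaRect((Q[:,:2]*1000).astype(np.float32)); print('tube rect',r,len(Q),np.linalg.svd(Q[:,:2]-Q[:,:2].mean(0),full_matrices=False)[2][0],Q.mean(0))
    m=(P[...,2]>0.10)&(P[...,2]<0.125)&(np.hypot(P[...,0]-.62,P[...,1]-.1)<.35)
    n,l,stt,cen=cv2.connectedComponentsWithStats(m.astype(np.uint8))
    for i in range(1,n):
        if stt[i,4]>20:
            Q=P[l==i]; print('hi',stt[i],Q.mean(0),Q.min(0),Q.max(0)); 
            if stt[i,4]>500: print(cv2.minAreaRect((Q[:,:2]*1000).astype(np.float32)),cv2.boxPoints(cv2.minAreaRect((Q[:,:2]*1000).astype(np.float32))))
E
python3 - <<'E'
import sys; sys.path.insert(0,'.')
import os; os.chdir('.')
from h import *
A=load('a')['color'][110:290,190:400]; B=load('b')['color'][140:330,170:360]
cv2.imwrite('pics/c.png',np.hstack([cv2.resize(A,(400,343),interpolation=2),cv2.resize(B,(343,343),interpolation=2)]))
E
```

```text
a tube pt [0.47947763 0.27552692 0.06680111] stub [ 0.59077901 -0.04569065  0.11622944]
tube rect ((473.3089599609375, 277.3834228515625), (130.4915313720703, 30.12417984008789), 17.518796920776367) 244 [0.9588695 0.2838473] [0.47438764 0.27585864 0.06253409]
hi [262 215  10  15  70] [ 0.58644033 -0.04712067  0.11593839] [ 0.56136354 -0.06567146  0.10706978] [ 0.61278633 -0.03625964  0.12490001]
hi [415 215   7  11  48] [0.8308939  0.37120291 0.11418748] [0.81815735 0.36628661 0.10128761] [0.84526518 0.38558838 0.12462639]
hi [242 243  31  49  81] [ 0.70608431 -0.14846581  0.11265536] [ 0.61586614 -0.15001639  0.10008807] [ 0.79037134 -0.14523369  0.12378251]
b tube pt [0.46887929 0.29210661 0.06149954] stub [ 0.57803346 -0.0287557   0.11078353]
tube rect ((471.758544921875, 287.13629150390625), (129.34048461914062, 30.799169540405273), 17.966642379760742) 388 [-0.95819257 -0.28612411] [0.47010931 0.288609   0.06082937]
hi [196 174  80  44 554] [0.65386039 0.01793638 0.11319449] [ 0.56038248 -0.14214896  0.10001074] [0.78913639 0.07182366 0.12491963]
((649.93212890625, 6.2768402099609375), (270.1705017089844, 140.23312377929688), 49.784610748291016) [[ 509.16998  -51.60566]
 [ 616.2552  -142.14899]
 [ 790.6943    64.15934]
 [ 683.6091   154.70267]]
hi [121 255   6   9  26] [0.82283623 0.37981496 0.11222697] [0.81617952 0.37384428 0.10282954] [0.83435899 0.38738519 0.11896113]
```

View pics/c.png

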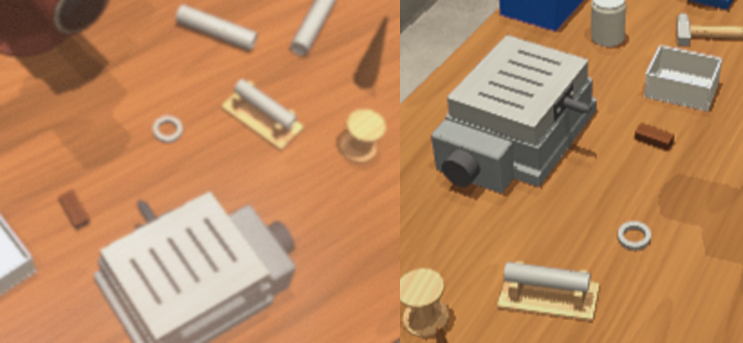

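The crop confirms it: the tube on the saddles is the short one, and the stub sits mid-front of the guard, pointing at the robot.

Run:
```python
from h import *
for tag in 'ab':
    s=load(tag);P=pts(s)
    m=(P[...,2]>0.122)&(P[...,2]<0.17)&(np.hypot(P[...,0]-.7,P[...,1]+.03)<.2)
    n,l,stt,_=cv2.connectedComponentsWithStats(m.astype(np.uint8)); i=1+stt[1:,4].argmax()
    Q=P[l==i]; r=cv2.minAreaRect((Q[:,:2]*1000).astype(np.float32)); print(tag,r,np.median(Q[:,2])); print(cv2.boxPoints(r).round())
    c=np.array([.575,-.04]); ex=P[...,:2]-c
    # stub pts
    m=(np.abs(ex[...,0])<.045)&(np.abs(ex[...,1])<.035)&(P[...,2]>.1)&(P[...,2]<.122)
    Q=P[m]; 
    for q in Q[np.argsort(Q[:,0])][::3]: print(q.round(4),end=' ')
    print()
    # tube other-known: ring, wedge, bobbin heights not needed
```

```text
a ((698.5845947265625, -43.829681396484375), (181.85980224609375, 211.98928833007812), 0.045420218259096146) 0.13072533005529452
[[ 608.   62.]
 [ 608. -150.]
 [ 790. -150.]
 [ 789.   62.]]
[ 0.5614 -0.0433  0.1143] [ 0.5657 -0.0496  0.1137] [ 0.5683 -0.0436  0.1187] [ 0.5718 -0.0383  0.1125] [ 0.5726 -0.0462  0.1145] [ 0.5741 -0.0545  0.1114] [ 0.5771 -0.0527  0.1077] [ 0.5777 -0.0492  0.1121] [ 0.5782 -0.0383  0.1159] [ 0.5812 -0.0512  0.113 ] [ 0.5839 -0.049   0.1151] [ 0.5851 -0.0423  0.1174] [ 0.5874 -0.0473  0.1192] [ 0.5888 -0.0482  0.1154] [ 0.5908 -0.0457  0.1162] [ 0.5924 -0.0505  0.1099] [ 0.5952 -0.0482  0.1191] [ 0.5959 -0.0377  0.1167] [ 0.5978 -0.0424  0.1176] [ 0.599  -0.0468  0.1172] [ 0.6017 -0.0375  0.1124] [ 0.6053 -0.0468  0.1207] 
b ((699.6115112304688, -38.02415466308594), (182.28233337402344, 218.49790954589844), 0.3039546012878418) 0.128520428121442
[[ 608.   71.]
 [ 609. -148.]
 [ 791. -147.]
 [ 790.   72.]]
[ 0.5604 -0.0363  0.1118] [ 0.5615 -0.0387  0.1053] [ 0.5642 -0.0368  0.1057] [ 0.5652 -0.0316  0.1094] [ 0.5677 -0.0368  0.1086] [ 0.5695 -0.0403  0.11
[... 239 characters left out ...]
 0.5874 -0.033   0.1082] [ 0.5894 -0.0301  0.1138] [ 0.5915 -0.0341  0.1058] [ 0.5929 -0.0298  0.1169] [ 0.5946 -0.0261  0.1149] [ 0.5953 -0.0417  0.1155] [ 0.5971 -0.0381  0.1175] [ 0.6003 -0.03    0.1056] [ 0.6013 -0.0322  0.112 ] [ 0.6026 -0.0278  0.1148] [ 0.604  -0.0374  0.1154] [ 0.6065 -0.0142  0.1068] [ 0.6072 -0.0436  0.1138] [ 0.608  -0.0241  0.1114] [ 0.6085 -0.0534  0.1145] [ 0.6089 -0.0123  0.1157] [ 0.6095 -0.0065  0.1157] [ 0.6098 -0.0137  0.1102] [ 0.6098 -0.0141  0.1182] [ 0.6099 -0.0275  0.1039] [ 0.6102 -0.015   0.1215] [ 0.6104 -0.0431  0.1214] [ 0.6107 -0.0646  0.1139] [ 0.6113 -0.0376  0.1126] [ 0.6118 -0.0105  0.1034] [ 0.6121 -0.0675  0.1155] [ 0.615  -0.0099  0.1069]
```

```bash
cat >> h.py <<'E'
from scipy.spatial.transform import Rotation as Ro
def target(yaw,tilt,flip=1):
    d=np.array([np.cos(yaw),np.sin(yaw),0]);x=np.sin(tilt)*d+np.array([0,0,-np.cos(tilt)])
    y=flip*np.array([-np.sin(yaw),np.cos(yaw),0]); return Ro.from_matrix(np.stack([x,y,np.cross(x,y)],1))
def report(g,yaw,tilt,flip=1):
    o=status.get_obs();R=Ro.from_quat(o['ee_rot']);T=target(np.radians(yaw),np.radians(tilt),flip)
    tcp=np.array(g)+.019*T.apply([1,0,0])
    print('t',o['t'],'pos',o['position'].round(4),'need cm',((tcp-o['position'])*100).round(2),'rotvec',(T*R.inv()).as_rotvec(degrees=True).round(2),'F',np.round(o['wrist_force'],1),'open',round(o['opening'],4),'j',np.round(o['joints'],2))
E
python3 - <<'E'
from h import *
o=status.get_obs();print(Ro.from_quat(o['ee_rot']).as_matrix().round(3))
for f in (1,-1): report([.4725,.282,.15],17.7,15,f)
for f in (1,-1): report([.4725,.282,.15],17.7,0,f)
E
```

```text
[[-0.     0.255 -0.967]
 [ 0.002 -0.967 -0.255]
 [-1.    -0.002 -0.   ]]
t 0.1 pos [ 0.1592 -0.6038  0.2302] need cm [31.79 88.73 -9.85] rotvec [  22.17    6.63 -175.56] F [-0.2 -0.6  0.5] open 0.0858 j [-1.43  0.05  1.61  0.    1.48 -0.12]
t 0.1 pos [ 0.1592 -0.6038  0.2302] need cm [31.79 88.73 -9.85] rotvec [  4.08 -14.42   2.9 ] F [-0.2 -0.6  0.5] open 0.0858 j [-1.43  0.05  1.61  0.    1.48 -0.12]
t 0.1 pos [ 0.1592 -0.6038  0.2302] need cm [31.33 88.58 -9.92] rotvec [-3.0000e-02  1.7000e-01 -1.7707e+02] F [-0.2 -0.6  0.5] open 0.0858 j [-1.43  0.05  1.61  0.    1.48 -0.12]
t 0.1 pos [ 0.1592 -0.6038  0.2302] need cm [31.33 88.58 -9.92] rotvec [-0.11 -0.02  2.93] F [-0.2 -0.6  0.5] open 0.0858 j [-1.43  0.05  1.61  0.    1.48 -0.12]
```

move_arm(
  motion=[
    [[1.93,2.67,0,0,0,0,1],[1.93,2.67,0,0,0,0,1],[1.93,2.67,0,0,0,0,1],[1.93,2.67,0,0,0,0,1],[1.93,2.67,0,0,0,0,1]],
  ],
)

```text
t: 0.52
position: [0.2563, -0.4692, 0.2306]
ee_rot: [-0.701, -0.091, 0.701, -0.09]
wrist_force: [0.9, 0.1, -0.5]
opening: 0.0856
```

move_arm(
  motion=[
    [[1.93,2.67,0,0,0,0,1],[1.93,2.67,0,0,0,0,1],[1.93,2.67,0,0,0,0,1],[1.93,2.67,0,0,0,0,1],[1.93,2.67,0,0,0,0,1]],
  ],
)

```text
t: 0.93
position: [0.3528, -0.3357, 0.2308]
ee_rot: [-0.701, -0.091, 0.701, -0.091]
wrist_force: [0.3, -0.8, 0.9]
opening: 0.0855
```

move_arm(
  motion=[
    [[1.93,2.67,0,0,0,0,1],[1.93,2.67,0,0,0,0,1],[1.93,2.67,0,0,0,0,1],[1.93,2.67,0,0,0,0,1],[1.93,2.67,0,0,0,0,1]],
  ],
)

```text
t: 1.35
position: [0.4493, -0.2022, 0.2309]
ee_rot: [-0.701, -0.091, 0.701, -0.091]
wrist_force: [0.4, -0.6, 0.6]
opening: 0.0854
```

move_arm(
  motion=[
    [[0.19,3.24,0,0.27,-0.96,0.19,1],[0.19,3.24,0,0.27,-0.96,0.19,1],[0.19,3.24,0,0.27,-0.96,0.19,1],[0.19,3.24,0,0.27,-0.96,0.19,1],[0.19,3.24,0,0.27,-0.96,0.19,1]],
  ],
)

```text
t: 1.77
position: [0.4579, -0.0402, 0.2308]
ee_rot: [0.73, 0.101, -0.669, 0.092]
wrist_force: [0.6, 0.5, -0.3]
opening: 0.0855
```

move_arm(
  motion=[
    [[0.19,3.24,0,0.27,-0.96,0.19,1],[0.19,3.24,0,0.27,-0.96,0.19,1],[0.19,3.24,0,0.27,-0.96,0.19,1],[0.19,3.24,0,0.27,-0.96,0.19,1],[0.19,3.24,0,0.27,-0.96,0.19,1]],
  ],
)

```text
t: 2.18
position: [0.4673, 0.1217, 0.2309]
ee_rot: [0.758, 0.111, -0.636, 0.093]
wrist_force: [-0.1, 1.1, -0.2]
opening: 0.0853
```

move_arm(
  motion=[
    [[0.19,3.24,0,0.27,-0.96,0.19,1],[0.19,3.24,0,0.27,-0.96,0.19,1],[0.19,3.24,0,0.27,-0.96,0.19,1],[0.19,3.24,0,0.27,-0.96,0.19,1],[0.19,3.24,0,0.27,-0.96,0.19,1]],
  ],
)

```text
t: 2.6
position: [0.4768, 0.2838, 0.2308]
ee_rot: [0.784, 0.121, -0.602, 0.094]
wrist_force: [0.9, 0.3, 0.8]
opening: 0.085
```

Run:
```python
from h import *
s=snap('wrist','d'); report([.4725,.282,.05],17.7,15,-1)
P=pts(s); print(-s['R'].T@s['t'],(s['depth']>0).mean())
m=(P[...,2]>0.054)&(P[...,2]<0.072)&(np.hypot(P[...,0]-.472,P[...,1]-.282)<.09)
Q=P[m]
if len(Q)>10: print(cv2.minAreaRect((Q[:,:2]*1000).astype(np.float32)),len(Q),Q.mean(0))
```

```text
t 2.65 pos [0.4761 0.2881 0.2307] need cm [  0.11  -0.46 -19.91] rotvec [-0.1   0.   -0.17] F [-2.2  0.1 -0.1] open 0.0855 j [ 0.42 -0.28  1.94 -0.03  1.23  1.69]
[0.50704359 0.29286893 0.38762582] 0.995875850340136
((473.22430419921875, 280.9322814941406), (129.89923095703125, 28.959434509277344), 16.7572021484375) 4030 [0.47362529 0.28112253 0.06194768]
```

View pics/d.png

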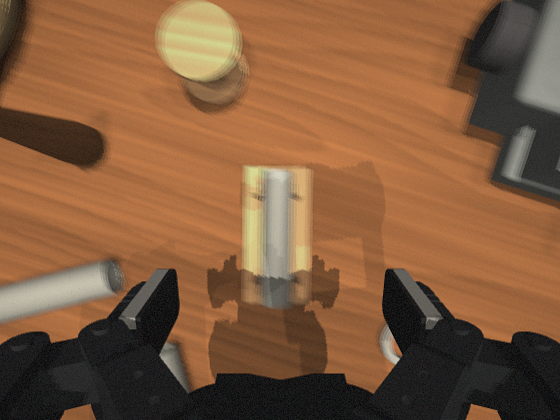

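The wrist view shows the tube at about (278,238), centred between the fingers and lined up with them. The neighbouring tube and the ring are well clear, so I'll descend.

move_arm(
  motion=[
    [[0.08,-0.28,-2,0,0,0,1],[0.08,-0.28,-2,0,0,0,1],[0,0,-2,0,0,0,1],[0,0,-2,0,0,0,1],[0,0,-2,0,0,0,1]],
  ],
)

```text
t: 3.07
position: [0.4785, 0.2764, 0.1299]
ee_rot: [0.784, 0.121, -0.602, 0.094]
wrist_force: [0.5, -0.5, 0.0]
opening: 0.0853
```

move_arm(
  motion=[
    [[0,0,-2,0,0,0,1],[0,0,-2,0,0,0,1],[0,0,-2,0,0,0,1],[0,0,-2,0,0,0,1],[0,0,-1.9,0,0,0,1]],
  ],
)

```text
t: 3.48
position: [0.4783, 0.2762, 0.0307]
ee_rot: [0.784, 0.121, -0.602, 0.094]
wrist_force: [0.6, -0.2, -0.7]
opening: 0.0854
```

move_arm(
  motion=[
    [[0,0,0,0,0,0,1],[0,0,0,0,0,0,1],[0,0,0,0,0,0,1],[0,0,0,0,0,0,-1],[0,0,0,0,0,0,-1]],
  ],
  newtons=25,
)

```text
t: 3.9
position: [0.4801, 0.2771, 0.0342]
ee_rot: [0.785, 0.121, -0.601, 0.094]
wrist_force: [-0.1, -0.5, -0.7]
opening: 0.064
```

move_arm(
  motion=[
    [[0,0,0,0,0,0,-1],[0,0,0,0,0,0,-1],[0,0,0,0,0,0,-1],[0,0,0,0,0,0,-1],[0,0,0,0,0,0,-1]],
  ],
)

```text
t: 4.32
position: [0.4783, 0.2808, 0.0342]
ee_rot: [0.784, 0.123, -0.602, 0.09]
wrist_force: [-9.6, 15.5, 6.0]
opening: 0.0282
```

Run:
```python
from h import *
report([.473,.281,.05],17.2,15,-1)
```

```text
t 4.3167 pos [0.4783 0.2808 0.0342] need cm [-0.06  0.17 -0.25] rotvec [-0.4  -0.04 -0.35] F [-9.6 15.5  6. ] open 0.0282 j [ 0.41 -0.06  2.09 -0.03  0.84  1.69]
```

move_arm(
  motion=[
    [[-0.15,0.45,0,0,0,0,-1],[0,0,0,0,0,0,-1],[0,0,0,0,0,0,-1],[0,0,0,0,0,0,-1],[0,0,0,0,0,0,-1]],
  ],
  newtons=110,
)

```text
t: 4.73
position: [0.4784, 0.2823, 0.0345]
ee_rot: [0.785, 0.122, -0.601, 0.094]
wrist_force: [-3.9, 1.9, 8.6]
opening: 0.0265
```

move_arm(
  motion=[
    [[0,0,1,0,0,0,-1],[0,0,2,0,0,0,-1],[0,0,3,0,0,0,-1],[0,0,3,0,0,0,-1],[0,0,2,0,0,0,-1]],
  ],
)

```text
t: 5.15
position: [0.4778, 0.2811, 0.1451]
ee_rot: [0.784, 0.121, -0.601, 0.094]
wrist_force: [0.6, 0.5, -1.9]
opening: 0.0265
```

Run:
```python
from h import *
report([.45,-.04,.16],0,15,-1)
```

```text
t 5.15 pos [0.4778 0.2811 0.1451] need cm [ -2.29 -32.11  -0.35] rotvec [  0.12   0.09 -17.62] F [ 0.6  0.5 -1.9] open 0.0265 j [ 0.41 -0.21  2.03 -0.03  1.07  1.69]
```

move_arm(
  motion=[
    [[-0.15,-2.14,0,0,0,-1.17,-1],[-0.15,-2.14,0,0,0,-1.17,-1],[-0.15,-2.14,0,0,0,-1.17,-1],[-0.15,-2.14,0,0,0,-1.17,-1],[-0.15,-2.14,0,0,0,-1.17,-1]],
  ],
)

```text
t: 5.57
position: [0.4689, 0.1729, 0.1417]
ee_rot: [0.789, 0.08, -0.606, 0.063]
wrist_force: [-0.7, 0.0, -2.7]
opening: 0.0264
```

move_arm(
  motion=[
    [[-0.15,-2.14,0,0,0,-1.17,-1],[-0.15,-2.14,0,0,0,-1.17,-1],[-0.15,-2.14,0,0,0,-1.17,-1],[-0.15,-2.14,0,0,0,-1.17,-1],[-0.15,-2.14,0,0,0,-1.17,-1]],
  ],
)

```text
t: 5.98
position: [0.4614, 0.066, 0.1417]
ee_rot: [0.792, 0.04, -0.609, 0.032]
wrist_force: [-0.9, 0.4, -2.6]
opening: 0.0268
```

move_arm(
  motion=[
    [[-0.15,-2.14,0,0,0,-1.17,-1],[-0.15,-2.14,0,0,0,-1.17,-1],[-0.15,-2.14,0,0,0,-1.17,-1],[-0.15,-2.14,0,0,0,-1.17,-1],[-0.15,-2.14,0,0,0,-1.17,-1]],
  ],
)

```text
t: 6.4
position: [0.4539, -0.0409, 0.1418]
ee_rot: [0.793, -0.001, -0.61, 0.001]
wrist_force: [1.2, 0.5, -2.6]
opening: 0.0264
```

move_arm(
  motion=[
    [[0,0,0,0,0,0,-1],[0,0,0,0,0,0,-1],[0,0,0,0,0,0,-1],[0,0,0,0,0,0,-1],[0,0,0,0,0,0,-1]],
  ],
)

```text
t: 6.82
position: [0.4548, -0.0392, 0.1421]
ee_rot: [0.793, 0.0, -0.609, 0.002]
wrist_force: [-0.0, -0.1, -3.2]
opening: 0.0262
```

Run:
```python
from h import *
s=snap('wrist','e');b=snap('side','f');a=snap('scene','g')
report([.45,-.04,.108],0,15,-1)
P=pts(s)
m=(P[...,2]>0.1)&(P[...,2]<0.122)&(P[...,0]>.54)&(P[...,0]<.604)&(abs(P[...,1]+.04)<.04)
Q=P[m];print('stub',len(Q),cv2.minAreaRect((Q[:,:2]*1000).astype(np.float32)) if len(Q)>5 else 0, Q.mean(0),Q.max(0))
for lo in np.arange(.54,.604,.01):
    q=Q[(Q[:,0]>lo)&(Q[:,0]<lo+.01)]
    if len(q)>3: print(round(lo,3),len(q),q.min(0).round(4),q.max(0).round(4))
m=(P[...,2]>0.14)&(P[...,2]<0.2)&(P[...,0]>.46)&(P[...,0]<.53)&(abs(P[...,1]+.04)<.03)
Q=P[m]
print('tube')
for lo in np.arange(.46,.53,.01):
    q=Q[(Q[:,0]>lo)&(Q[:,0]<lo+.01)]
    if len(q)>3: print(round(lo,3),len(q),q.min(0).round(4),q.max(0).round(4))
A=s['color']; B=b['color'][120:300,170:410]
cv2.imwrite('pics/e2.png',np.hstack([cv2.resize(A,(440,330)),cv2.resize(B,(360,330),interpolation=2)]))
```

```text
t 6.9667 pos [ 0.4549 -0.0394  0.1422] need cm [-0.   -0.06 -5.26] rotvec [ 0.12 -0.06 -0.14] F [ 0.4 -0.8 -2.5] open 0.0266 j [-0.3  -0.51  2.25  0.08  1.15  1.25]
stub 2209 ((578.009033203125, -43.57070541381836), (36.539215087890625, 18.488513946533203), 0.1950961947441101) [ 0.57631793 -0.04349023  0.11394885] [ 0.59624725 -0.03429823  0.11885287]
0.56 675 [ 0.56   -0.0528  0.1035] [ 0.57   -0.0349  0.1179]
0.57 688 [ 0.57   -0.0528  0.1071] [ 0.58   -0.0343  0.1189]
0.58 673 [ 0.58   -0.0528  0.1067] [ 0.59   -0.0343  0.1183]
0.59 172 [ 0.59   -0.0528  0.1077] [ 0.5962 -0.0343  0.1178]
tube
0.46 2322 [ 0.46   -0.0604  0.1482] [ 0.47   -0.0204  0.1738]
0.47 1942 [ 0.47   -0.0548  0.1602] [ 0.48   -0.026   0.1743]
0.48 1947 [ 0.48   -0.0552  0.1597] [ 0.49   -0.026   0.1737]
0.49 2002 [ 0.49   -0.0552  0.1591] [ 0.5   -0.026  0.174]
0.5 1986 [ 0.5    -0.0551  0.1595] [ 0.51   -0.0259  0.1736]
0.51 1038 [ 0.51   -0.0551  0.16  ] [ 0.5158 -0.026   0.1736]
```

View pics/e2.png

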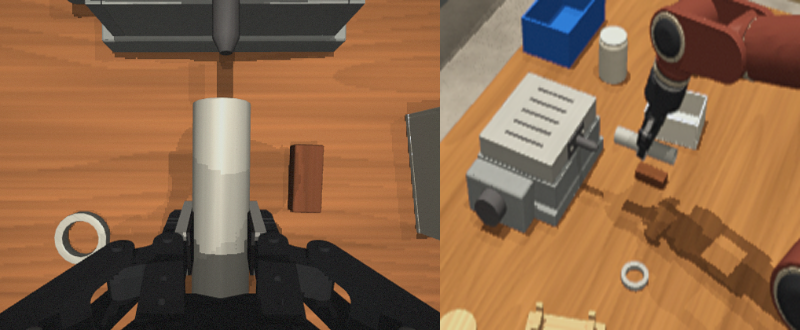

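Left, the wrist view: the held tube spans columns 193–250 and the stub is at about column 228, row 50, ahead and slightly right. The ring and wedge are clear. Depth gives offsets of −0.3 cm in y and −5.05 cm in z.

move_arm(
  motion=[
    [[0,-0.1,-1.7,0,0,0,-1],[0,-0.1,-1.7,0,0,0,-1],[0,-0.1,-1.65,0,0,0,-1],[1,0,0,0,0,0,-1],[1.5,0,0,0,0,0,-1]],
  ],
)

```text
t: 7.38
position: [0.4783, -0.0422, 0.0895]
ee_rot: [0.792, 0.0, -0.611, 0.001]
wrist_force: [0.0, -1.0, -2.0]
opening: 0.0271
```

move_arm(
  motion=[
    [[0,0,0,0,0,0,-1],[0,0,0,0,0,0,-1],[0,0,0,0,0,0,-1],[0,0,0,0,0,0,-1],[0,0,0,0,0,0,-1]],
  ],
)

```text
t: 7.8
position: [0.4796, -0.0428, 0.0919]
ee_rot: [0.793, -0.0, -0.609, 0.001]
wrist_force: [0.3, -0.5, -3.3]
opening: 0.0266
```

```bash
cat > m.py <<'E'
from h import *
import sys
s=snap('wrist',sys.argv[1]); report([.545,-.0435,.108],0,15,-1)
P=pts(s)
m=(P[...,2]>0.1)&(P[...,2]<0.13)&(P[...,0]>.44)&(P[...,0]<.608)&(abs(P[...,1]+.042)<.03)
Q=P[m]
for lo in np.arange(.48,.61,.005):
    q=Q[(Q[:,0]>lo)&(Q[:,0]<lo+.005)]
    if len(q)>20: print(round(lo,3),len(q),'ymid',((q[:,1].min()+q[:,1].max())/2).round(4),'w',np.ptp(q[:,1]).round(4),'ztop',np.percentile(q[:,2],95).round(4),'xmax',q[:,0].max().round(4))
E
python3 m.py h1
```

```text
t 7.85 pos [ 0.4797 -0.0429  0.0919] need cm [ 7.03 -0.06 -0.23] rotvec [ 0.13 -0.03 -0.07] F [-0.  -0.1 -3.2] open 0.0265 j [-0.29 -0.36  2.24  0.08  1.01  1.25]
0.48 2261 ymid -0.0439 w 0.0538 ztop 0.128 xmax 0.485
0.485 1291 ymid -0.044 w 0.0399 ztop 0.1223 xmax 0.49
0.49 971 ymid -0.0442 w 0.0288 ztop 0.1224 xmax 0.495
0.495 962 ymid -0.0441 w 0.0288 ztop 0.1224 xmax 0.5
0.5 988 ymid -0.0441 w 0.0287 ztop 0.1224 xmax 0.505
0.505 948 ymid -0.0441 w 0.0288 ztop 0.1225 xmax 0.51
0.51 1011 ymid -0.0444 w 0.0291 ztop 0.1225 xmax 0.515
0.515 990 ymid -0.0443 w 0.0292 ztop 0.1224 xmax 0.52
0.52 985 ymid -0.0443 w 0.0291 ztop 0.1224 xmax 0.525
0.525 995 ymid -0.0442 w 0.0291 ztop 0.1223 xmax 0.53
0.53 992 ymid -0.0443 w 0.0291 ztop 0.1224 xmax 0.535
0.535 965 ymid -0.0445 w 0.0285 ztop 0.1223 xmax 0.54
0.54 25 ymid -0.043 w 0.0257 ztop 0.1211 xmax 0.5404
0.56 554 ymid -0.0438 w 0.0132 ztop 0.1139 xmax 0.565
0.565 695 ymid -0.0438 w 0.0181 ztop 0.1164 xmax 0.57
0.57 637 ymid -0.0437 w 0.0186 ztop 0.1173 xmax 0.575
0.575 624 ymid -0.0436 w 0.0185 ztop 0.1173 xmax 0.58
0.58 625 ymid -0.0436 w 0.0184 ztop 0.1174 xmax 0.585
0.585 409 ymid -0.0436 w 0.0184 ztop 0.1171 xmax 0.5899
```

Alignment is within 1 mm, so I'm inserting.

move_arm(
  motion=[
    [[0.8,0.05,0.04,0,0,0,-1],[0.8,0,0,0,0,0,-1],[0.8,0,0,0,0,0,-1],[0.8,0,0,0,0,0,-1],[0.8,0,0,0,0,0,-1]],
  ],
)

```text
t: 8.27
position: [0.5211, -0.0425, 0.0923]
ee_rot: [0.793, -0.0, -0.609, 0.001]
wrist_force: [-0.6, -0.8, -2.8]
opening: 0.027
```

move_arm(
  motion=[
    [[0.5,0,0,0,0,0,-1],[0.5,0,0,0,0,0,-1],[0.5,0,0,0,0,0,-1],[0.4,0,0,0,0,0,-1],[0.3,0,0,0,0,0,-1]],
  ],
)

```text
t: 8.68
position: [0.5424, -0.0424, 0.0922]
ee_rot: [0.793, -0.0, -0.609, 0.001]
wrist_force: [0.1, 0.3, -1.9]
opening: 0.0265
```

```bash
python3 m.py h2
```

```text
t 8.7333 pos [ 0.5427 -0.0425  0.0923] need cm [ 0.72 -0.1  -0.27] rotvec [ 0.13 -0.02 -0.07] F [-0.2  0.5 -2.3] open 0.0267 j [-0.25 -0.18  2.09  0.07  0.97  1.29]
0.505 219 ymid -0.0434 w 0.0291 ztop 0.1224 xmax 0.51
0.51 942 ymid -0.0434 w 0.0291 ztop 0.1228 xmax 0.515
0.515 947 ymid -0.0434 w 0.0291 ztop 0.1228 xmax 0.52
0.52 1033 ymid -0.0436 w 0.0312 ztop 0.1265 xmax 0.525
0.525 1137 ymid -0.0435 w 0.0302 ztop 0.1281 xmax 0.53
0.53 1125 ymid -0.0435 w 0.0299 ztop 0.129 xmax 0.535
0.535 1053 ymid -0.0439 w 0.0322 ztop 0.1285 xmax 0.54
0.54 1994 ymid -0.0435 w 0.054 ztop 0.1286 xmax 0.545
0.545 1828 ymid -0.0435 w 0.0539 ztop 0.1228 xmax 0.55
0.55 1060 ymid -0.0435 w 0.0397 ztop 0.1227 xmax 0.555
0.555 968 ymid -0.0437 w 0.0289 ztop 0.1228 xmax 0.56
0.56 971 ymid -0.0437 w 0.0288 ztop 0.1226 xmax 0.565
0.565 985 ymid -0.0437 w 0.0288 ztop 0.1228 xmax 0.57
0.57 943 ymid -0.0439 w 0.0291 ztop 0.1226 xmax 0.5747
0.575 1015 ymid -0.0439 w 0.0292 ztop 0.1226 xmax 0.58
0.58 996 ymid -0.0439 w 0.0293 ztop 0.1226 xmax 0.585
0.585 985 ymid -0.0439 w 0.0292 ztop 0.1227 xmax 0.59
0.59 991 ymid -0.0438 w 0.029 ztop 0.1227 xmax 0.595
0.595 989 ymid -0.0438 w 0.0291 ztop 0.1226 xmax 0.6
0.6 652 ymid -0.044 w 0.0286 ztop 0.1225 xmax 0.605
0.605 546 ymid -0.0428 w 0.0583 ztop 0.1173 xmax 0.608
```

move_arm(
  motion=[
    [[0.2,0,0,0,0,0,-1],[0.2,0,0,0,0,0,-1],[0.2,0,0,0,0,0,-1],[0.2,0,0,0,0,0,-1],[0.2,0,0,0,0,0,-1]],
  ],
)

```text
t: 9.15
position: [0.5496, -0.0424, 0.091]
ee_rot: [0.791, 0.0, -0.612, 0.002]
wrist_force: [-17.3, -2.0, 3.9]
opening: 0.0272
```

move_arm(
  motion=[
    [[0.1,0,0,0,0,0,-1],[0,0,0,0,0,0,-1],[0,0,0,0,0,0,-1],[0,0,0,0,0,0,-1],[0,0,0,0,0,0,-1]],
  ],
)

```text
t: 9.57
position: [0.5495, -0.0425, 0.0906]
ee_rot: [0.79, 0.0, -0.613, 0.002]
wrist_force: [-15.6, -2.4, 4.5]
opening: 0.0265
```

```bash
python3 m.py h3 | tail -4
python3 - <<'E'
from h import *
s=load('h3'); cv2.imwrite('pics/h3c.png',cv2.resize(s['color'][0:260,150:410],(520,520)))
E
```

```text
0.59 1002 ymid -0.0439 w 0.0289 ztop 0.1216 xmax 0.595
0.595 1012 ymid -0.0439 w 0.0289 ztop 0.1216 xmax 0.6
0.6 1003 ymid -0.0439 w 0.0287 ztop 0.1216 xmax 0.605
0.605 778 ymid -0.0428 w 0.0584 ztop 0.1216 xmax 0.608
```

View pics/h3c.png

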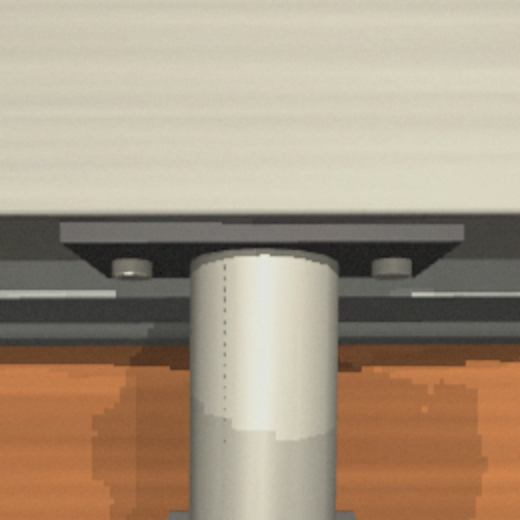

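The tube end sits flat on the shoulder plate (crop row ~250). The end is at x = 0.610 and a 16 N push stops it there, so the tube is home. Next are the arc steps about the hinge.

Run:
```python
import numpy as np
r=np.array([-.2353,.0043]);p=r*100
for th in range(2,41,2):
    t=np.radians(th);c,s=np.cos(t),np.sin(t);q=100*np.array([r[0]*c+r[1]*s,-r[0]*s+r[1]*c]);d=(q-p).round(2);p=p+d
    print(th,d.tolist())
```

```text
2 [0.03, 0.82]
4 [0.06, 0.82]
6 [0.08, 0.82]
8 [0.12, 0.81]
10 [0.14, 0.81]
12 [0.17, 0.8]
14 [0.2, 0.8]
16 [0.23, 0.79]
18 [0.25, 0.78]
20 [0.29, 0.77]
22 [0.3, 0.76]
24 [0.34, 0.75]
26 [0.36, 0.74]
28 [0.39, 0.73]
30 [0.41, 0.71]
32 [0.43, 0.69]
34 [0.46, 0.68]
36 [0.49, 0.67]
38 [0.5, 0.65]
40 [0.53, 0.62]
```

move_arm(
  motion=[
    [[0.03,0,0.82,0,2,0,-1],[0.06,0,0.82,0,2,0,-1],[0.08,0,0.82,0,2,0,-1],[0.12,0,0.81,0,2,0,-1],[0.14,0,0.81,0,2,0,-1]],
  ],
)

```text
t: 10.03
position: [0.552, -0.0419, 0.1294]
ee_rot: [0.732, 0.0, -0.682, 0.001]
wrist_force: [-11.6, 0.0, -3.9]
opening: 0.0266
```

```bash
cat > g.py <<'E'
from h import *
import sys
for n in sys.argv[2:]:
    s=snap(n,sys.argv[1]+n); P=pts(s)
    # guard top plane: points in hinge-side region, fit z vs x
    m=(abs(P[...,1]+.043)<.085)&(P[...,0]>.64)&(P[...,0]<.86)&(P[...,2]>.12)&(P[...,2]<.36)
    Q=P[m]
    if len(Q)<50: print(n,len(Q)); continue
    best=None
    rng=np.random.default_rng(0)
    for _ in range(400):
        a=Q[rng.integers(0,len(Q),3)]; nn=np.cross(a[1]-a[0],a[2]-a[0]); L=np.linalg.norm(nn)
        if L<1e-4: continue
        nn/=L
        if abs(nn[1])>.1: continue
        i=abs((Q-a[0])@nn)<.003
        if best is None or i.sum()>best.sum(): best=i
    q=Q[best]; nn=np.linalg.svd(q-q.mean(0),full_matrices=False)[2][2]; nn*=np.sign(nn[2])
    print(n,len(Q),best.sum(),'angle',np.degrees(np.arctan2(nn[0],nn[2])).round(2),'n',nn.round(3))
o=status.get_obs(); x=Ro.from_quat(o['ee_rot']).as_matrix()[:,0]
print(o['t'],o['position'].round(4),'tool rot from 15 tilt',(15-np.degrees(np.arctan2(x[0],-x[2]))).round(2),'F',o['wrist_force'].round(1),'M',o['moment'].round(2),'qd',abs(o['qd']).max().round(4),'j',o['joints'].round(2),o['opening'])
E
python3 g.py k1 scene side wrist
python3 - <<'E'
E
```

```text
scene 2811 2166 angle 7.92 n [ 0.138 -0.002  0.99 ]
side 1353 1186 angle 8.86 n [ 0.154 -0.007  0.988]
wrist 27710 27710 angle 8.65 n [0.15  0.001 0.989]
10.1833 [ 0.5522 -0.0419  0.1299] tool rot from 15 tilt 10.93 F [-13.6  -0.3  -4.2] M [-0.04  2.28 -0.04] qd 0.0328 j [-0.22 -0.08  1.92  0.02  1.23  1.35] 0.026802124927281394
```

move_arm(
  motion=[
    [[0.17,0,0.8,0,2,0,-1],[0.2,0,0.8,0,2,0,-1],[0.23,0,0.79,0,2,0,-1],[0.25,0,0.78,0,2,0,-1],[0.29,0,0.77,0,2,0,-1]],
  ],
)

```text
t: 10.6
position: [0.5628, -0.0418, 0.1701]
ee_rot: [-0.668, -0.001, 0.744, -0.001]
wrist_force: [-18.3, 1.6, 1.0]
opening: 0.0267
```

move_arm(
  motion=[
    [[0.3,0,0.76,0,2,0,-1],[0.34,0,0.75,0,2,0,-1],[0.36,0,0.74,0,2,0,-1],[0.39,0,0.73,0,2,0,-1],[0.41,0,0.71,0,2,0,-1]],
  ],
)

```text
t: 11.02
position: [0.5817, -0.0417, 0.2097]
ee_rot: [-0.602, -0.001, 0.799, -0.001]
wrist_force: [-20.0, 1.9, 6.4]
opening: 0.0267
```

```bash
python3 g.py k2 scene side wrist; sed 's/s=snap(n,sys.argv\[1\]+n)/s=load(n)/' g.py > g0.py; python3 g0.py x a b h3|head -3
```

```text
scene 3471 2585 angle 28.23 n [0.473 0.007 0.881]
side 1047 842 angle 29.2 n [0.488 0.002 0.873]
wrist 66343 57815 angle 27.6 n [0.463 0.003 0.886]
11.1667 [ 0.5827 -0.0418  0.2107] tool rot from 15 tilt 30.83 F [-20.7   2.3   7.2] M [0.33 3.11 0.08] qd 0.0254 j [-0.18  0.15  1.56 -0.05  1.7   1.39] 0.02671694485624497
a 2539 1962 angle 0.1 n [ 0.002 -0.006  1.   ]
b 1448 1138 angle -0.5 n [-0.009 -0.001  1.   ]
h3 14371 14371 angle 0.51 n [0.009 0.    1.   ]
```

move_arm(
  motion=[
    [[0.43,0,0.69,0,2,0,-1],[0.46,0,0.68,0,2,0,-1],[0.45,0,0.7,0,2,0,-1],[0.46,0,0.68,0,2,0,-1],[0.5,0,0.65,0,2,0,-1]],
  ],
)

```text
t: 11.58
position: [0.6072, -0.0417, 0.2449]
ee_rot: [-0.533, -0.001, 0.846, -0.001]
wrist_force: [-13.0, 1.9, 3.4]
opening: 0.0268
```

move_arm(
  motion=[
    [[0,0,0,0,0,0,-1],[0,0,0,0,0,0,-1],[0,0,0,0,0,0,-1],[0,0,0,0,0,0,-1],[0,0,0,0,0,0,-1]],
  ],
)

```text
t: 12.0
position: [0.6072, -0.0417, 0.2448]
ee_rot: [-0.534, -0.001, 0.846, -0.001]
wrist_force: [-12.3, 2.7, 4.6]
opening: 0.0268
```

```bash
python3 g.py k3 scene side wrist
python3 - <<'E'
from h import *
a=load('k3scene')['color'][120:300,180:390];b=load('k3side')['color'][90:270,170:380]
cv2.imwrite('pics/k3.png',np.hstack([cv2.resize(x,(400,343),interpolation=2) for x in (a,b)]))
for n in ('scene','side','wrist'):
    P=pts(load('k3'+n)); m=(abs(P[...,1]+.043)<.08)&(P[...,0]>.6)&(P[...,0]<.86)&(P[...,2]>.12)
    Q=P[m]
    for lo in np.arange(.62,.84,.02):
        z=Q[(abs(Q[:,0]-lo)<.004)][:,2]
        if len(z)>5: print(n,round(lo,3),len(z),np.percentile(z,[10,50,90]).round(4))
E
```

```text
scene 3682 2639 angle 39.15 n [0.631 0.    0.775]
side 1067 518 angle 38.67 n [0.625 0.002 0.781]
wrist 104762 59275 angle 34.26 n [0.563 0.002 0.826]
12.15 [ 0.6072 -0.0417  0.2448] tool rot from 15 tilt 40.5 F [-12.7   3.1   5.2] M [0.41 1.88 0.05] qd 0.0016 j [-0.16  0.3   1.36 -0.07  1.92  1.4 ] 0.027007270054800636
scene 0.62 475 [0.4805 0.5218 0.5476]
scene 0.64 160 [0.252  0.5031 0.5483]
scene 0.66 221 [0.2098 0.462  0.5451]
scene 0.68 255 [0.2274 0.2324 0.5424]
scene 0.7 309 [0.2113 0.2181 0.5411]
scene 0.72 357 [0.1954 0.497  0.54  ]
scene 0.74 414 [0.1799 0.5202 0.5372]
scene 0.76 531 [0.1645 0.5051 0.5236]
scene 0.78 179 [0.1452 0.1501 0.1546]
scene 0.8 177 [0.129  0.1337 0.138 ]
side 0.62 252 [0.2811 0.3136 0.5438]
side 0.64 353 [0.2974 0.3547 0.5335]
side 0.66 286 [0.2074 0.4    0.5326]
side 0.68 237 [0.2274 0.466  0.5355]
side 0.7 200 [0.2155 0.5109 0.535 ]
side 0.72 154 [0.1988 0.5154 0.5369]
side 0.74 128 [0.1803 0.5008 0.5336]
side 0.76 62 [0.1622 0.314  0.5193]
side 0.78 29 [0.146  0.1492 0.1521]
side 0.8 26 [0.1305 0.133  0.1354]
wrist 0.62 4241 [0.2544 0.271  0.2998]
wrist 0.64 10423 [0.2529 0.2894 0.3102]
wrist 0.66 9210 [0.2101 0.3115 0.3189]
wrist 0.68 10295 [0.2279 0.2296 0.2309]
wrist 0.7 14732 [0.2123 0.215  0.2177]
```

View pics/k3.png

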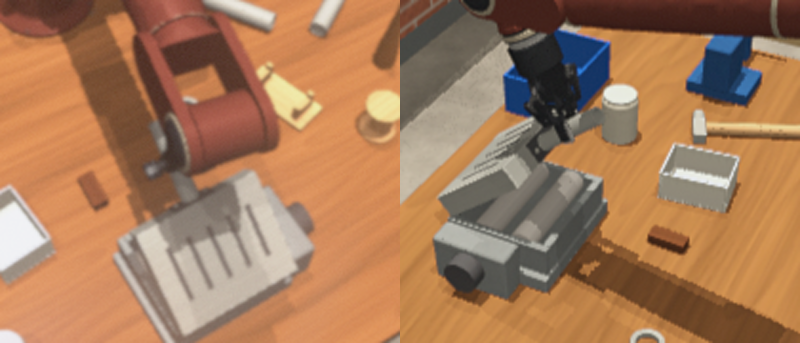

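The combined views show the guard open at about 39.2–39.6°, the tube on the stub and the bystanders untouched. I'll nudge it up 0.6° and recheck.

move_arm(
  motion=[
    [[0.05,0,0.06,0,0.2,0,-1],[0.05,0,0.06,0,0.2,0,-1],[0.06,0,0.07,0,0.2,0,-1],[0,0,0,0,0,0,-1],[0,0,0,0,0,0,-1]],
  ],
)

```text
t: 12.57
position: [0.6089, -0.0417, 0.2467]
ee_rot: [-0.529, -0.001, 0.848, -0.001]
wrist_force: [-12.8, 2.9, 4.6]
opening: 0.0265
```

move_arm(
  motion=[
    [[0,0,0,0,0,0,-1],[0,0,0,0,0,0,-1],[0,0,0,0,0,0,-1],[0,0,0,0,0,0,-1],[0,0,0,0,0,0,-1]],
  ],
)

```text
t: 12.98
position: [0.6088, -0.0417, 0.2467]
ee_rot: [-0.529, -0.001, 0.848, -0.001]
wrist_force: [-12.6, 2.0, 4.6]
opening: 0.0266
```

```bash
python3 g.py k4 scene side wrist
python3 - <<'E'
from h import *
s=load('k4wrist'); cv2.imwrite('pics/k4.png',s['color'])
H=np.array([.789,.088])
for n in ('scene','side','wrist'):
    P=pts(load('k4'+n)); m=(abs(P[...,1]+.043)<.08)&(P[...,0]>.67)&(P[...,0]<.82)
    Q=P[m]; Q=Q[abs(Q[:,2]-(.1337-.83*(Q[:,0]-.8)))<.012]
    k=np.polyfit(Q[:,0],Q[:,2],1); print(n,len(Q),'slope deg',-np.degrees(np.arctan(k[0])))
P=pts(s);t=np.radians(40);ex=np.array([np.cos(t),0,-np.sin(t)]);ez=np.array([np.sin(t),0,np.cos(t)])
d=P-[.789,0,.088];X=d@ex;Z=d@ez
m=(abs(P[...,1]+.043)<.006)&(X>-.26)&(X<-.15)
for lo in np.arange(-.24,-.15,.005):
    z=Z[m&(X>lo)&(X<lo+.005)]
    if len(z)>5: print(round(lo,3),len(z),np.percentile(z,[5,50,95]).round(4))
E
```

```text
scene 3676 2629 angle 39.49 n [0.636 0.002 0.772]
side 1101 501 angle 39.45 n [0.635 0.003 0.772]
wrist 107311 60625 angle 34.58 n [0.568 0.004 0.823]
13.1333 [ 0.6088 -0.0417  0.2467] tool rot from 15 tilt 41.08 F [-12.6   2.6   4.5] M [ 0.39  1.89 -0.02] qd 0.0024 j [-0.16  0.31  1.35 -0.07  1.94  1.4 ] 0.026405666975311427
scene 3128 slope deg 39.275819379739396
side 508 slope deg 38.819795575441795
wrist 56028 slope deg 35.70121240144015
-0.24 442 [0.0337 0.0349 0.036 ]
-0.235 447 [0.0335 0.0347 0.036 ]
-0.23 444 [0.0334 0.0347 0.0359]
-0.225 445 [0.0333 0.0345 0.0358]
-0.22 458 [0.0333 0.0344 0.0355]
-0.215 428 [0.033  0.0343 0.0356]
-0.21 1398 [0.0335 0.1614 0.1614]
-0.205 459 [0.033  0.0341 0.0353]
-0.2 426 [0.0328 0.0341 0.0353]
-0.195 458 [0.0328 0.0339 0.0352]
-0.19 453 [0.0327 0.0338 0.035 ]
-0.185 450 [0.0326 0.0338 0.035 ]
-0.18 624 [0.0332 0.0383 0.0403]
-0.175 555 [0.0404 0.0414 0.0424]
-0.17 523 [0.0405 0.0416 0.0425]
-0.165 536 [0.0405 0.0416 0.0425]
-0.16 538 [0.0407 0.0417 0.0426]
-0.155 535 [0.0406 0.0417 0.0427]
```

View pics/k4.png

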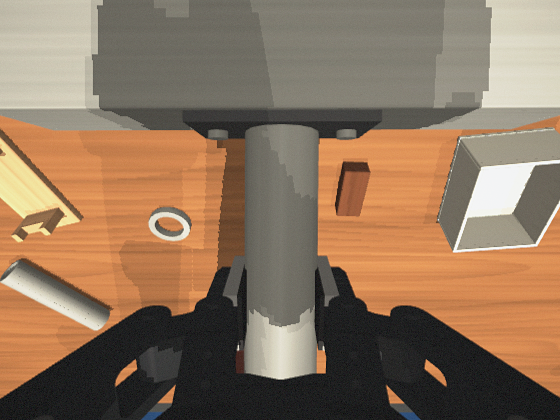

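The wrist view shows the tube end against the shoulder plate (row ~128), with the grip and bystanders unchanged. The angle needs one more check against the shut reference.

Run:
```python
from h import *
H=np.array([.789,0,.088])
def run(tag,th0):
    P=pts(load(tag));t=np.radians(th0);ex=np.array([np.cos(t),0,-np.sin(t)]);ez=np.array([np.sin(t),0,np.cos(t)])
    d=P-H;X=d@ex;Z=d@ez
    m=(abs(P[...,1]+.043)<.09)&(X>-.165)&(X<.0)&(abs(Z-.042)<.01)
    x,z=X[m],Z[m]
    for _ in range(4):
        k=np.polyfit(x,z,1); i=abs(z-np.polyval(k,x))<.0025; x,z=x[i],z[i]
    print(tag,len(x),'X %.3f..%.3f'%(x.min(),x.max()),'slope angle %.2f'%(th0-np.degrees(k[0])),'Z(-.16)=%.4f'%np.polyval(k,-.16))
for a in ('h3','a','b'): run(a,0)
for a in ('k4wrist','k4scene','k4side'): run(a,40)
```

```text
h3 41316 X -0.165..-0.139 slope angle -0.43 Z(-.16)=0.0410
a 2057 X -0.165..-0.000 slope angle -0.25 Z(-.16)=0.0424
b 1211 X -0.165..-0.000 slope angle -0.29 Z(-.16)=0.0403
k4wrist 40944 X -0.165..-0.138 slope angle 39.77 Z(-.16)=0.0416
k4scene 2337 X -0.165..-0.001 slope angle 39.62 Z(-.16)=0.0414
k4side 463 X -0.165..-0.000 slope angle 39.73 Z(-.16)=0.0406
```

With the shut bias removed, the three cameras give 40.2, 39.9 and 40.0 degrees, and the arm is still. I'm handing in.

```bash
python3 -c "
from cell import arm; print(arm.hand_in())"
```

```text
the job is handed in; nothing more can be done
None
```

I pushed the 130 mm tube fully home onto the stub while the guard was shut, then raised the guard with it to 40° and handed in. The arm is still gripping the tube at 110 N and holding steady. The job took about 13 s of the 51 s allowed.

- **Guard angle:** compared with the shut guard, the three cameras gave 40.2°, 39.9° and 40.0°. Earlier rough plane fits disagreed: 39.5° from the scene and side cameras, and 34.6° from the wrist camera. I put the wrist value down to the fit taking in other surfaces.
- **Tube home:** the tube stopped against the shoulder under a push of about 16 N. The last wrist picture still shows it on the plate, with about 13 N of push kept on. The tube sits about 1° steeper than the guard, which I take to be play on the stub.
- **Other checks:** arm motion was near zero and the largest wrist force read was about 22 N. The ring, wedge, basket and rest showed no sign of having moved in the pictures. Opening read about 27 mm on the 30 mm tube, but the tube did not slip.

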